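# Jack up the medicine cabinet and hold it

## Robot

A 6-joint arm with a two-finger parallel gripper is mounted at the origin on the work surface. World frame = base frame: x ahead of the robot, y to its left, z up, the work surface at z = 0. Lengths are in m, angles in rad, forces in N, time in s.
With the tool pointing down it reaches from about 0.35 to 0.975 m from the base axis. Payload 7.1 kg.
Tool frame: the origin (TCP) lies between the finger pads; the fingertips stand tip_extent ahead of it and the grasp point (between the pads) lies 2 mm behind it (tip_extent is the distance from the TCP to the fingertips, in m); y points along the fingers, x is the direction in which the jaws open and shut, and the axes are right-handed (so a half turn about y gives the same grasp; the last joint's range is limited). The gripper opens to 88 mm and grips with 3 to 60 N. Pads are 20 mm wide; open, the fingers measure 115 mm over their backs; the gripper's body (75 mm by 178 mm) begins 61 mm behind the grasp point.
Start: joints at [1.204, 0.423, 1.63, -0, 1.089, -0.019], TCP at [0.213, 0.588, 0.24] pointing down, gripper open.
Joint ranges: [-3, 3], [-0.9, 2.11], [0.09, 2.58], [-1.31, 4.45], [0.11, 2.69], [-2.54, 2.54]. Speed limits (rad/s): [2.39, 2.39, 3.01, 3.14, 3.14, 3.14].

## Interface

Orientations are given as a 3x3 rotation matrix whose columns are the frame's x, y, z axes.
In Python, from workcell import observe, read_camera, camera_model, finish_job, tip_extent gives the robot as it stands.
- The arm moves only by the tool carry_out, never from a script. Its argument "series" is one flat list of numbers, 7 for each row, row after row: the turn, a rotation vector about the tool's x, y, z in degrees, then the shift along the tool's x, y, z in cm, then the finger opening in cm, from 0 to 8.78. A call has 1 to 8 rows; each row is the pose to reach, as a shift and turn from the pose commanded when the call began, along the tool's axes at that moment; what a row does not reach only later rows make up. A row lasts 1/10 s, in which the tool goes at most 50 mm and 8.59 degrees, less where a joint would pass 70% of its speed; a pose out of reach is approached as far as the arm can. A call with a gripper value outside its range is refused whole. The fingers move at their own pace and stop on an object; "squeeze" is the grip in N (left out, the last holds). Time passes only in rows, so rows that repeat a pose let the fingers close. It gives the time, the measured TCP pose, the force and the opening at its end, in the units of the state.
- observe(): the state, without advancing time (a new reading comes with each control period).
- read_camera(name): name is "side" or "top"; returns the picture (420x560x3 uint8, red, green, blue); there is no depth.
- camera_model(name): a dict with "K" (3x3 intrinsics, pixels), "T" (4x4, takes a point from camera to world coordinates). Camera axes: x right, y down, z forward; pixel columns grow to the right and rows downward; lengths in m; the calibration is good to about 2 mm. A picture is of the moment at which its call begins. camera_model takes no time and is no camera call.
- finish_job(): hands the job in, once; it reports no verdict.
The state is a dict: "clock": time; "joints": joint angles; "qd": joint speeds; "tau": joint torques, N m; "tool_pos": TCP position; "tcp_rot": TCP orientation; "contact_force": force on the tool from outside, world axes, zero at the start; "ft_torque": the same for the moment, N m; "opening": finger opening in m.
Only numpy, scipy, OpenCV 4.12 (cv2) and the standard library are available. Lean on these libraries where they do the work, as an engineer would, in place of code of your own. Each camera call takes 0.05 s, during which the arm holds its last target.

## Task

The small cabinet on the counter needs its front raised so that a colleague can fit new feet: set the blue jack with its saddle centred under the yellow-marked lift point, and pump the handle one full trial stroke, all the way down and then all the way up again so that the cabinet stands back on the counter. Then press the handle fully down a second time and finish while still holding it down, the cabinet raised on the saddle alone. Do not push or lift the cabinet with the arm, and leave everything else on the counter where it is.

Things in the scene. Friction and masses are not known exactly. Their poses are not given: they have to be found in the camera images.
- jack: blue lever jack loose on the counter, 0.7 to 0.95 kg, balancing near its tower. Base plate 240 (x) x 90 (y) x 12 mm, from x = -125 to +115; origin on its underside; own x points forward to the saddle end (saddle axis at x = +90), z up. A tower (two cheeks, 36 mm wide in y, x = +10 to +50, top at z = 80) can be gripped across y from above; the raised handle leaves it backwards.
- jack_tower (a point): centre of the top face of the jack's tower, 80 mm above the jack's underside, 60 mm behind the saddle axis
- jack_saddle: round steel saddle of the jack, 40 mm across; origin at the centre of its flat top face, 45 mm above the jack's underside when down, up to 77 mm with the handle fully down
- jack_handle (a joint): the jack's handle: 0 = fully up (a spring returns it when free), 0.70 rad = fully down, at its stop. Pivot across the jack's y, 30 mm ahead of the jack's origin, 65 mm above its underside; the handle points backwards, 26 degrees above level at 0, 14 below at 0.70. The saddle rises 45.7 mm per rad and meets the bracket at about 0.37 rad.
- handle_grip (a point): centre of the upper face of the black rubber grip (62 mm long, 30 wide, 16 thick) at the handle's rear end, 135 mm from the pivot along the handle and 8 mm above its axis; turns with the handle: about 131 mm above the counter when up, 40 mm when fully down. Needs 2 to 4 N when the jack is free, 9 to 14 N with the cabinet on it.
- cabinet_base: fixed steel hinge bar (24 x 280 x 22 mm) at the back of a white open-fronted medicine cabinet, which it carries: 270 mm wide, 190 deep, 170 tall. Origin at counter level under the bar's front edge, on the hinge line; own x points from the cabinet's front to its back (front face at x = -195 mm), z up.
- cabinet (a joint): tilt of the cabinet about its rear hinge line: 0 = standing on the counter, positive = front lifted; the jack's full stroke gives about 0.06 rad, which is 15 mm at the lift point
- lift_point (a point): marked lift point: centre of the yellow disc (36 mm across, on both faces) on the underside of the marked bracket, 62 mm above the counter, 45 mm before the cabinet's front. Brackets are steel, 50 mm wide, 8 thick, stick out 70 mm; a plain one, not to be used, is 135 mm beside it. A jack whose own x lies along that of the hinge bar goes in straight.
- pill_jar: white jar with green lid, 52 mm across, 85 mm tall; origin under its centre. Bystander
- tape_roll: brown tape roll lying flat on top of the cabinet, to be left there, 80 mm across, 24 mm tall; origin under its centre. Bystander
- pill_carton: white carton 60 x 110 x 30 mm lying flat; origin under its centre. Bystander
- calculator: grey desk calculator 75 x 130 x 16 mm; origin under its centre. Bystander
- stapler: green and black stapler 30 x 130 x 43 mm; origin under its centre. Bystander

How it is judged:
By the outcome, as a careful person would: the job done as asked, in the order asked, and still so for the second after the job is handed in, while the arm keeps its last pose, push and grip.
It also fails if it takes over 70 s, if anything falls off the work surface, if the arm or the gripper's body presses on something with over 40 N, if the wrist force passes 120 N, or if a joint passes its speed limit or range.

## Working session

There is one attempt and no reset: what is moved stays moved. The work goes in short steps, Python scripts to look and compute and a tool call to move; the robot and the scene stay as the last step left them, time stands still between calls to the robot, and variables do not carry over. Pictures are saved under pics/ and viewed, and the job is handed in when it is done.

Besides the shell and the picture viewer there is one more tool, called after "Call:" as name(argument=value, ...), one argument or row to a line, values as JSON. carry_out: Moves the arm, as the interface text tells. Its arguments: {"type":"object","properties":{"series":{"type":"array"},"squeeze":{"type":"number"}},"required":["series"]}

```bash
mkdir -p pics; ls
python3 - <<'E'
from workcell import *
import cv2
print(observe()); print(tip_extent)
for n in("side","top"):
    cv2.imwrite(f"pics/{n}0.png",read_camera(n)[:,:,::-1]); print(n,camera_model(n))
E
```

```text
pics
{'clock': 0.0, 'joints': array([ 1.20399995e+00,  4.23810981e-01,  1.63069237e+00, -3.44077356e-05,
        1.08860916e+00, -1.90248997e-02]), 'qd': array([ 0.00061861,  0.00020612,  0.00015704,  0.00138172, -0.00048227,
       -0.00219429]), 'tau': array([-8.11657610e-04, -5.44624186e+01, -2.73656899e+01,  6.44268561e-02,
        2.28786038e-02, -1.03885163e-04]), 'tool_pos': array([0.21280897, 0.58708453, 0.2389194 ]), 'tcp_rot': array([[ 3.40788132e-01, -5.16605817e-04, -9.40139980e-01],
       [ 9.40138893e-01, -1.42969364e-03,  3.40788524e-01],
       [-1.52016549e-03, -9.99998845e-01, -1.54140472e-06]]), 'contact_force': array([ 0.49561817, -0.50621784, -0.24661686]), 'ft_torque': array([ 2.00006560e-02, -3.33371983e-05, -1.43498486e-02]), 'opening': 0.08748676756612528}
0.017
side {'K': array([[535.10410842,   0.        , 270.79996219],
       [  0.        , 535.10410842, 206.65726397],
       [  0.        ,   0.        ,   1.        ]]), 'T': array([[ 0.96452171, -0.14871687,  0.21813107,  0.27955174],
       [-0.26352777, -0.49276756,  0.82929684, -1.13503642],
       [-0.01584252, -0.8573584 , -0.51447603,  0.8391658 ],
       [ 0.        ,  0.        ,  0.        ,  1.        ]])}
top {'K': array([[420.09857465,   0.        , 274.33640126],
       [  0.        , 420.09857465, 208.43038456],
       [  0.        ,   0.        ,   1.        ]]), 'T': array([[ 0.01685792, -0.98516611,  0.17077337,  0.34825001],
       [-0.99983423, -0.01543482,  0.00965763, -0.00529086],
       [-0.00687852, -0.17090787, -0.985263  ,  1.41262332],
       [ 0.        ,  0.        ,  0.        ,  1.        ]])}
```

View pics/side0.png

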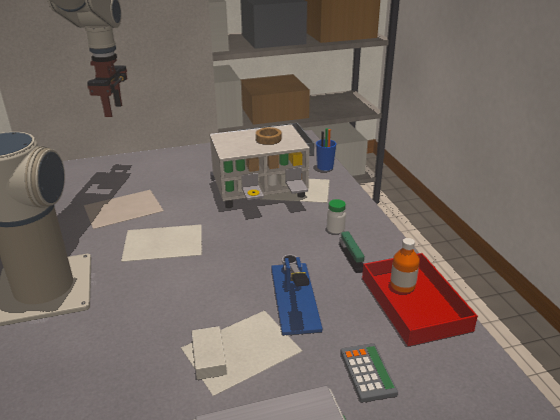

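View pics/top0.png

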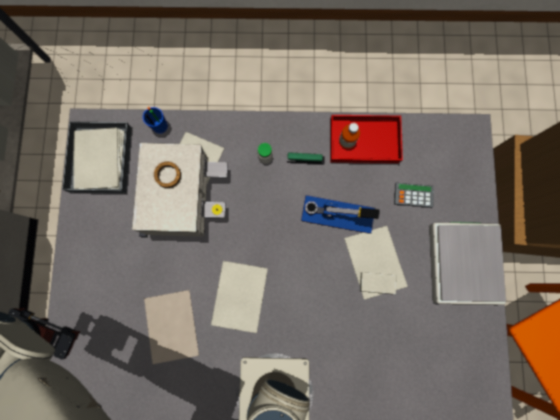

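```bash
cat > h.py <<'E'
import numpy as np, cv2
from workcell import *
def ray(n,uv):
    m=camera_model(n);d=m["T"][:3,:3]@np.linalg.inv(m["K"])@np.array([*uv,1.]);return m["T"][:3,3],d
def plane(n,uv,z):
    o,d=ray(n,uv);return o+d*(z-o[2])/d[2]
def proj(n,p):
    m=camera_model(n);c=np.linalg.inv(m["T"])@np.array([*p,1.]);q=m["K"]@c[:3];return q[:2]/q[2]
def crop(n,im,u0,u1,v0,v1,k,f):
    cv2.imwrite(f,cv2.resize(im[v0:v1,u0:u1,::-1],None,fx=k,fy=k,interpolation=cv2.INTER_CUBIC))
E
python3 - <<'E'
from h import *
t=cv2.imread("pics/top0.png")[:,:,::-1].copy();s=cv2.imread("pics/side0.png")[:,:,::-1].copy()
crop("top",t,125,255,125,250,5,"pics/t_cab.png")
crop("top",t,290,400,180,245,7,"pics/t_jack.png")
crop("side",s,200,330,120,220,6,"pics/s_cab.png")
crop("side",s,255,335,240,340,6,"pics/s_jack.png")
hsv=cv2.cvtColor(t,cv2.COLOR_RGB2HSV)
m=cv2.inRange(hsv,(100,120,40),(125,255,255)); 
n,l,st,c=cv2.connectedComponentsWithStats(m)
for i in range(1,n):
    if st[i,4]>100:
        cn=np.argwhere(l==i)[:,::-1].astype(np.float32); r=cv2.minAreaRect(cn);print("blue",st[i],r); b=cv2.boxPoints(r);print([plane("top",p,.012).round(4).tolist() for p in b])
m=cv2.inRange(hsv,(22,150,120),(34,255,255));n,l,st,c=cv2.connectedComponentsWithStats(m)
for i in range(1,n):
    if st[i,4]>15: print("yel",st[i],c[i],plane("top",c[i],.07))
hs=cv2.cvtColor(s,cv2.COLOR_RGB2HSV)
m=cv2.inRange(hs,(20,150,120),(34,255,255));n,l,st,c=cv2.connectedComponentsWithStats(m)
for i in range(1,n):
    if st[i,4]>8: print("yel side",st[i],c[i],plane("side",c[i],.07))
E
```

```text
blue [143 108  25  25 357] ((154.3195343017578, 120.86686706542969), (26.4615421295166, 20.230772018432617), 67.38013458251953)
[[0.9272, 0.489, 0.012], [0.9572, 0.4248, 0.012], [0.867, 0.3832, 0.012], [0.8376, 0.4469, 0.012]]
blue [305 196  55  13 328] ((331.5520324707031, 204.4639892578125), (54.56006622314453, 9.12315845489502), 10.30484676361084)
[[0.6076, -0.0915, 0.012], [0.6387, -0.0969, 0.012], [0.6078, -0.2785, 0.012], [0.5769, -0.2725, 0.012]]
blue [302 206  71  27 910] ((336.94500732421875, 219.008056640625), (70.5623550415039, 15.504734992980957), 10.12467098236084)
[[0.5514, -0.0815, 0.012], [0.6038, -0.0904, 0.012], [0.565, -0.3243, 0.012], [0.5132, -0.314, 0.012]]
yel [212 205  10   9  73] [216.56164384 209.1369863 ] [0.57569846 0.19534565 0.07      ]
yel side [293 152   9  14 102] [297.05882353 159.23529412] [0.76745358 0.37088338 0.07      ]
yel side [248 190  11   6  52] [252.96153846 192.23076923] [0.57727271 0.19910751 0.07      ]
```

View pics/t_cab.png

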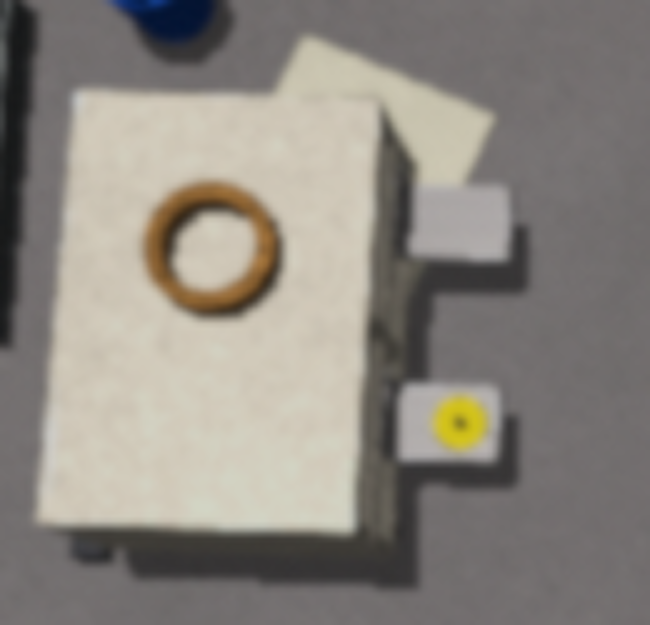

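View pics/t_jack.png

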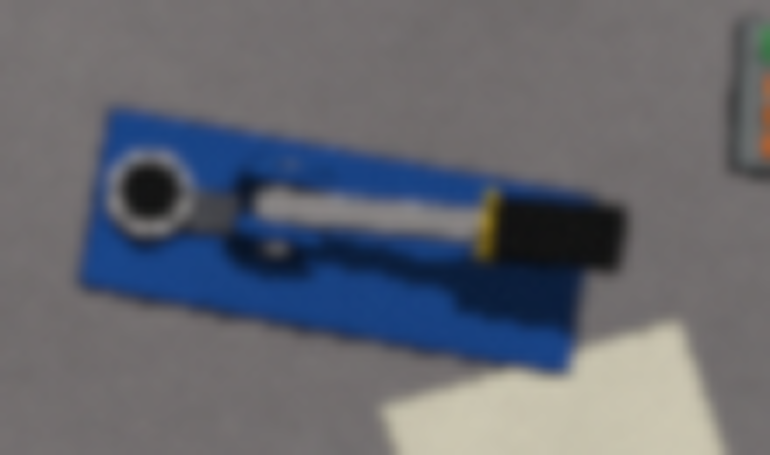

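View pics/s_cab.png

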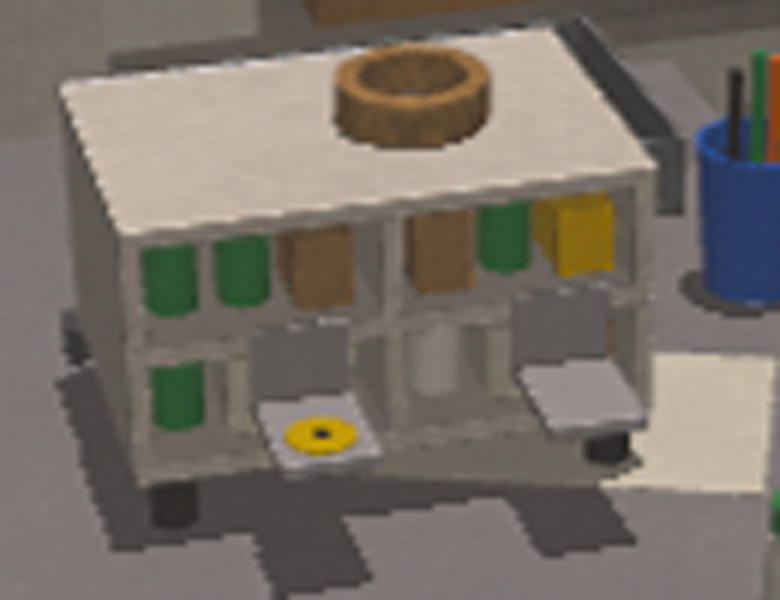

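View pics/s_jack.png

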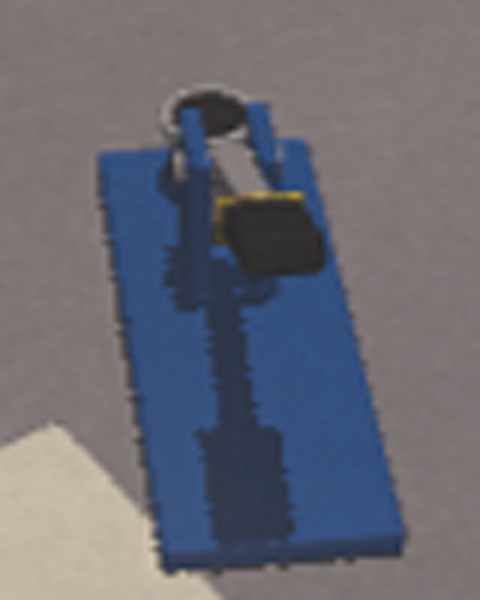

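Run:
```python
from h import *
def P(n,c,k,o,z): 
    uv=[(c[0]+.5)/k-.5+o[0],(c[1]+.5)/k-.5+o[1]]; return plane(n,uv,z)
def ang(a,b): d=b-a; return np.degrees(np.arctan2(d[1],d[0])),np.linalg.norm(d)
T=lambda c,z:P("top",c,7,(290,180),z); S=lambda c,z:P("side",c,6,(255,240),z)
fl,fr,br=T((112,108),.012),T((82,287),.012),T((568,372),.012)
print("top: corners",fl,fr,br,"len",ang(br,fr),"wid",ang(fl,fr))
print("saddle top",T((150,192),.045))
a=S((98,155),.012);b=S((303,142),.012);c=S((405,540),.012);d=S((165,555),.012)
print("side",a,b,c,d,ang(d,a),ang(c,b),ang(a,b),"mid",(a+b+c+d)/4)
print("saddle side",S((205,114),.045))
for z in(.17,.185,.19):
  C=lambda c:P("top",c,5,(125,125),z)
  q=[C(x) for x in((78,92),(375,97),(357,530),(38,522))]
  print(z,ang(q[1],q[0]),ang(q[2],q[3]),ang(q[1],q[2]),ang(q[0],q[3]),q[1],q[2])
C=lambda c:P("top",c,5,(125,125),.07)
e=[C(x) for x in((510,186),(505,262),(500,385),(497,462),(395,463),(400,385),(412,187))]
print("br ends",e, ang(e[0],e[3]), ang(e[3],e[4]),ang(e[2],e[5]))
```

```text
top: corners [ 0.63903323 -0.09700014  0.012     ] [ 0.5509724  -0.08295061  0.012     ] [ 0.5136361  -0.31530449  0.012     ] len (np.float64(80.87133511196694), np.float64(0.23533449574010923)) wid (np.float64(170.93523188494314), np.float64(0.08917454531598772))
saddle top [ 0.59199081 -0.11293323  0.045     ]
side [ 0.55409916 -0.08158036  0.012     ] [ 0.64007342 -0.09754361  0.012     ] [ 0.60023762 -0.33352197  0.012     ] [ 0.51485012 -0.3165768   0.012     ] (np.float64(80.51799759106319), np.float64(0.23825158136038252)) (np.float64(80.41816679670463), np.float64(0.23931710337270334)) (np.float64(-10.518595006935831), np.float64(0.08744368842214668)) mid [ 0.57731508 -0.20730568  0.012     ]
saddle side [ 0.59293341 -0.10929495  0.045     ]
0.17 (np.float64(89.82988231454306), np.float64(0.1840752253456868)) (np.float64(89.47710093344998), np.float64(0.19083964130180292)) (np.float64(-179.57696540543444), np.float64(0.26897701685558595)) (np.float64(178.9791819079427), np.float64(0.26781709307034784)) [0.76193    0.24106983 0.17      ] [0.49296032 0.2390839  0.17      ]
0.1
[... 482 characters left out ...]
5769654054344), np.float64(0.2646478366023151)) (np.float64(178.9791819079427), np.float64(0.2635065817695588)) [0.75527183 0.23710466 0.19      ] [0.49063121 0.23515069 0.19      ]
br ends [array([0.73512408, 0.16850907, 0.07      ]), array([0.68335998, 0.16992286, 0.07      ]), array([0.60099337, 0.17015845, 0.07      ]), array([0.55027981, 0.17021929, 0.07      ]), array([0.54858111, 0.23625484, 0.07      ]), array([0.59997967, 0.2353409 , 0.07      ]), array([0.73347374, 0.23342599, 0.07      ])] (np.float64(179.46990293188958), np.float64(0.18485217907384452)) (np.float64(91.47356091715363), np.float64(0.0660573980019064)) (np.float64(90.89097290310792), np.float64(0.06519033218045595))
```

```bash
cat >> h.py <<'E'
from scipy.spatial.transform import Rotation as Rn
def Rdown(yaw): # jaw x at yaw deg, y down
    a=np.radians(yaw); x=np.array([np.cos(a),np.sin(a),0]); y=np.array([0,0,-1.]); return np.column_stack([x,y,np.cross(x,y)])
def delta(p,yaw,tilt=None):
    s=observe(); R=s["tcp_rot"]; Rd=Rdown(yaw)
    print("t",s["clock"],"pos",s["tool_pos"].round(4),"F",s["contact_force"].round(2),"open",round(s["opening"],4))
    print("turn",np.degrees(Rn.from_matrix(R.T@Rd).as_rotvec()).round(2),"shift cm",(100*R.T@(np.array(p)-s["tool_pos"])).round(2))
E
python3 - <<'E'
from h import *
a=np.radians(80.6); sad=np.array([.5925,-.1111]); tw=sad-.06*np.array([np.cos(a),np.sin(a)]); print(tw)
delta([*tw,.15],-9.4); delta([*tw,.066],-9.4)
E
```

```text
[ 0.58270044 -0.17029433]
t 0.1 pos [0.2128 0.5871 0.239 ] F [-0.43  0.95 -0.51] open 0.0878
turn [ 5.000e-02  7.947e+01 -7.000e-02] shift cm [-58.59   8.98 -60.59]
t 0.1 pos [0.2128 0.5871 0.239 ] F [-0.43  0.95 -0.51] open 0.0878
turn [ 5.000e-02  7.947e+01 -7.000e-02] shift cm [-58.58  17.38 -60.59]
```

Call:
carry_out(
  series=[0, 79.5, 0, -58.6, 2, -60.6, 8.78, 0, 79.5, 0, -58.6, 2, -60.6, 8.78, 0, 79.5, 0, -58.6, 2, -60.6, 8.78, 0, 79.5, 0, -58.6, 2, -60.6, 8.78, 0, 79.5, 0, -58.6, 2, -60.6, 8.78, 0, 79.5, 0, -58.6, 2, -60.6, 8.78, 0, 79.5, 0, -58.6, 2, -60.6, 8.78, 0, 79.5, 0, -58.6, 2, -60.6, 8.78],
)

```text
clock: 0.9
tool_pos: [0.3888, 0.2264, 0.2301]
tcp_rot: [[1.0, 0.0, -0.017], [0.017, -0.0, 1.0], [0.0, -1.0, -0.0]]
contact_force: [-0.2, 0.4, 0.1]
opening: 0.0879
```

Run:
```python
from h import *
delta([.5827,-.1703,.15],-9.4)
```

```text
t 0.9 pos [0.3888 0.2264 0.2301] F [-0.16  0.39  0.09] open 0.0879
turn [ 0.   10.38  0.  ] shift cm [ 18.7    8.01 -39.99]
```

Call:
carry_out(
  series=[0, 10.4, 0, 18.7, 2, -40, 8.78, 0, 10.4, 0, 18.7, 2, -40, 8.78, 0, 10.4, 0, 18.7, 2, -40, 8.78, 0, 10.4, 0, 18.7, 2, -40, 8.78, 0, 10.4, 0, 18.7, 2, -40, 8.78, 0, 10.4, 0, 18.7, 2, -40, 8.78, 0, 10.4, 0, 18.7, 2, -40, 8.78, 0, 10.4, 0, 18.7, 2, -40, 8.78],
)

```text
clock: 1.7
tool_pos: [0.5664, -0.1318, 0.2117]
tcp_rot: [[0.987, -0.0, 0.158], [-0.158, 0.0, 0.987], [-0.001, -1.0, 0.0]]
contact_force: [0.8, 0.5, 0.1]
opening: 0.0878
```

Run:
```python
from h import *
delta([.5827,-.1703,.15],-9.4)
```

```text
t 1.7 pos [ 0.5664 -0.1318  0.2117] F [0.75 0.55 0.11] open 0.0878
turn [-0.01  0.29 -0.03] shift cm [ 2.23  6.17 -3.54]
```

Call:
carry_out(
  series=[0, 0.3, 0, 2.2, 3, -3.5, 8.78, 0, 0.3, 0, 2.2, 6.2, -3.5, 8.78, 0, 0.3, 0, 2.2, 6.2, -3.5, 8.78, 0, 0.3, 0, 2.2, 6.2, -3.5, 8.78, 0, 0.3, 0, 2.2, 6.2, -3.5, 8.78],
)

```text
clock: 2.2
tool_pos: [0.5828, -0.1672, 0.1516]
tcp_rot: [[0.987, 0.001, 0.162], [-0.162, -0.0, 0.987], [0.002, -1.0, -0.0]]
contact_force: [1.0, 0.1, 0.0]
opening: 0.0878
```

Run:
```python
from h import *
delta([.5827,-.1703,.066],-9.4)
t=read_camera("top");s=read_camera("side")
crop("top",t,280,400,160,260,6,"pics/t1.png");crop("side",s,220,360,160,340,4,"pics/s1.png")
```

```text
t 2.2 pos [ 0.5828 -0.1672  0.1516] F [1.04 0.08 0.05] open 0.0878
turn [0.01 0.08 0.09] shift cm [ 0.03  8.56 -0.31]
```

View pics/s1.png

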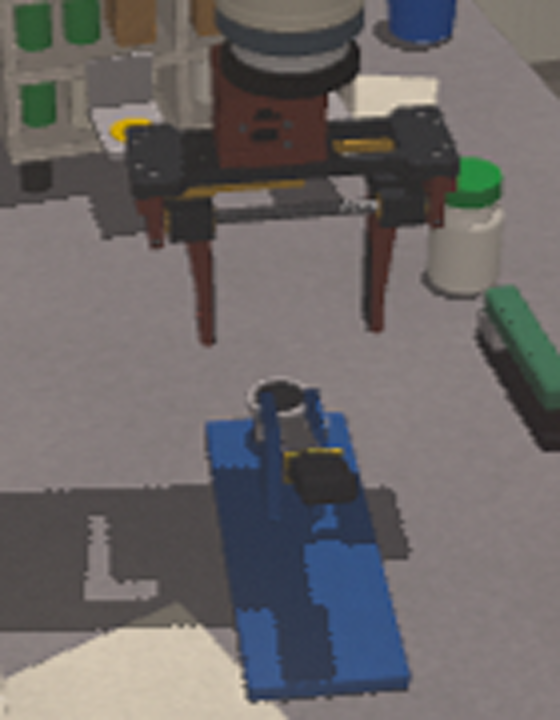

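The side view shows the fingers straddling the tower line (tips at crop (207,340) and (377,328), tower near (290,420)), so I can go down.

Call:
carry_out(
  series=[0, 0, 0, 0, 4, -0.1, 8.78, 0, 0, 0, 0, 7, -0.1, 8.78, 0, 0, 0, 0, 8.5, -0.1, 8.78, 0, 0, 0, 0, 8.5, -0.1, 8.78, 0, 0, 0, 0, 8.5, -0.1, 8.78],
)

```text
clock: 2.8
tool_pos: [0.5829, -0.1688, 0.0663]
tcp_rot: [[0.987, 0.001, 0.163], [-0.163, -0.0, 0.987], [0.001, -1.0, -0.0]]
contact_force: [0.2, -0.3, 0.2]
opening: 0.0874
```

Run:
```python
from h import *
delta([.5827,-.1703,.066],-9.4)
```

```text
t 2.8 pos [ 0.5829 -0.1688  0.0663] F [ 0.23 -0.33  0.21] open 0.0874
turn [0.01 0.04 0.08] shift cm [ 0.01  0.03 -0.15]
```

Close gently, then firm up.

Call:
carry_out(
  series=[0, 0, 0, 0, 0, -0.1, 5, 0, 0, 0, 0, 0, -0.1, 4, 0, 0, 0, 0, 0, -0.1, 3, 0, 0, 0, 0, 0, -0.1, 3, 0, 0, 0, 0, 0, -0.1, 2, 0, 0, 0, 0, 0, -0.1, 2, 0, 0, 0, 0, 0, -0.1, 2, 0, 0, 0, 0, 0, -0.1, 2],
  squeeze=15,
)

```text
clock: 3.6
tool_pos: [0.5826, -0.1698, 0.0652]
tcp_rot: [[0.987, 0.001, 0.163], [-0.163, -0.0, 0.987], [0.001, -1.0, -0.0]]
contact_force: [2.6, 0.5, -1.2]
opening: 0.0355
```

Call:
carry_out(
  series=[0, 0, 0, 0, 0, 0, 2, 0, 0, 0, 0, 0, 0, 2, 0, 0, 0, 0, 0, 0, 2, 0, 0, 0, 0, -0.3, 0, 2, 0, 0, 0, 0, -0.8, 0, 2, 0, 0, 0, 0, -0.8, 0, 2],
  squeeze=45,
)

```text
clock: 4.2
tool_pos: [0.5811, -0.1696, 0.0731]
tcp_rot: [[0.987, -0.001, 0.163], [-0.163, 0.0, 0.987], [-0.001, -1.0, 0.0]]
contact_force: [0.4, -0.9, -7.5]
opening: 0.0358
```

Run:
```python
from h import *
delta([.5827,-.1703,.074],-9.4)
t=read_camera("top");s=read_camera("side")
crop("top",t,280,400,160,260,6,"pics/t2.png");crop("side",s,220,360,200,340,5,"pics/s2.png")
```

```text
t 4.2 pos [ 0.5811 -0.1696  0.0731] F [ 0.44 -0.86 -7.53] open 0.0358
turn [-0.01  0.01 -0.09] shift cm [ 0.17 -0.1  -0.04]
```

View pics/s2.png

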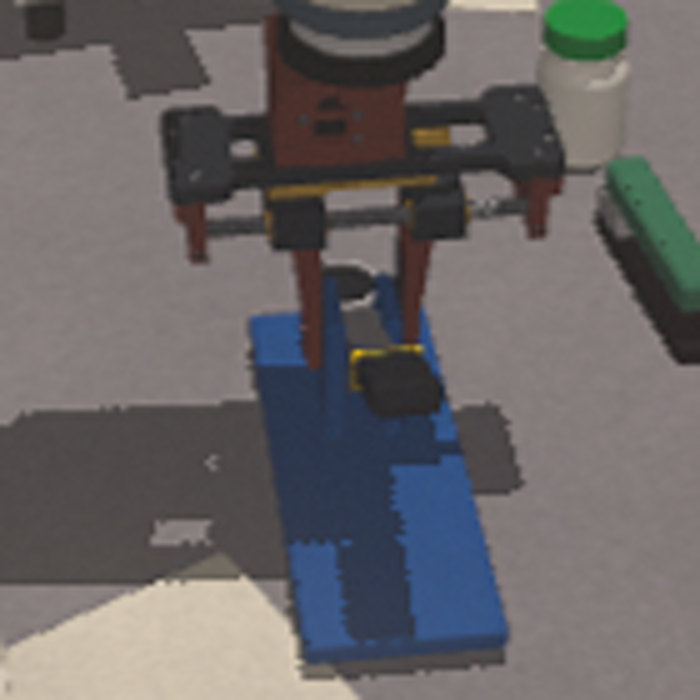

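View pics/t2.png

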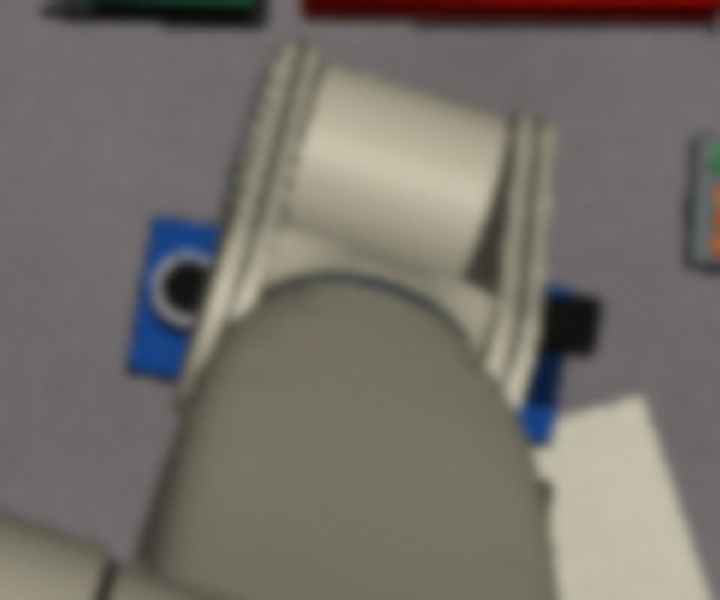

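Run:
```python
from h import *
f=lambda c,k,o:[(c[0]+.5)/k-.5+o[0],(c[1]+.5)/k-.5+o[1]]
p=observe()["tool_pos"]
z=.045+.0079
a=plane("top",f((188,288),6,(280,160)),z);b=plane("side",f((349,283),5,(220,200)),z)
print(a,b)
d=np.array([np.cos(np.radians(80.6)),np.sin(np.radians(80.6))])
print("from TCP",p[:2]+.06*d)
# yaw from side base edges
l=[plane("side",f(c,5,(220,200)),.0199) for c in((250,316),(300,648),(508,632))]
v=l[0]-l[1];print(np.degrees(np.arctan2(v[1],v[0])),np.linalg.norm(v)); v=l[2]-l[1];print(np.degrees(np.arctan2(v[1],v[0])),np.linalg.norm(v))
```

```text
[ 0.58863283 -0.11204174  0.0529    ] [ 0.5942252  -0.11052756  0.0529    ]
from TCP [ 0.5910991  -0.11043147]
80.02030894122092 0.23798454254710705
-10.048749408972109 0.09055650425540253
```

Run:
```python
from h import *
delta([.5767,.07,.075],.2)
```

```text
t 4.3 pos [ 0.5813 -0.1696  0.0729] F [-0.07  0.55 -7.48] open 0.036
turn [-0.01 -9.59 -0.06] shift cm [-4.36 -0.21 23.57]
```

Call:
carry_out(
  series=[0, -1, 0, -0.3, -0.2, 1.5, 2, 0, -2.5, 0, -0.9, -0.2, 5, 2, 0, -4, 0, -1.7, -0.2, 9, 2, 0, -6, 0, -2.4, -0.2, 13, 2, 0, -7.5, 0, -3.2, -0.2, 17.5, 2, 0, -9, 0, -4, -0.2, 21.5, 2, 0, -9.6, 0, -4.36, -0.2, 23.5, 2, 0, -9.6, 0, -4.36, -0.2, 23.5, 2],
)

```text
clock: 5.1
tool_pos: [0.5765, 0.0727, 0.0751]
tcp_rot: [[1.0, -0.0, -0.008], [0.008, 0.001, 1.0], [-0.0, -1.0, 0.001]]
contact_force: [0.4, 0.4, -6.9]
opening: 0.0356
```

Run:
```python
from h import *
delta([.5767,.1372,.075],.2)
t=read_camera("top");s=read_camera("side")
crop("top",t,190,330,150,260,5,"pics/t3.png");crop("side",s,220,340,140,280,5,"pics/s3.png")
delta([.5767,.1372,.075],.2)
```

```text
t 5.1 pos [0.5765 0.0727 0.0751] F [ 0.4   0.37 -6.89] open 0.0356
turn [-0.03  0.28 -0.02] shift cm [0.07 0.01 6.45]
t 5.2 pos [0.5767 0.07   0.075 ] F [-0.94 -1.45 -6.74] open 0.0358
turn [ 0.01  0.12 -0.03] shift cm [ 0.04 -0.    6.72]
```

View pics/s3.png

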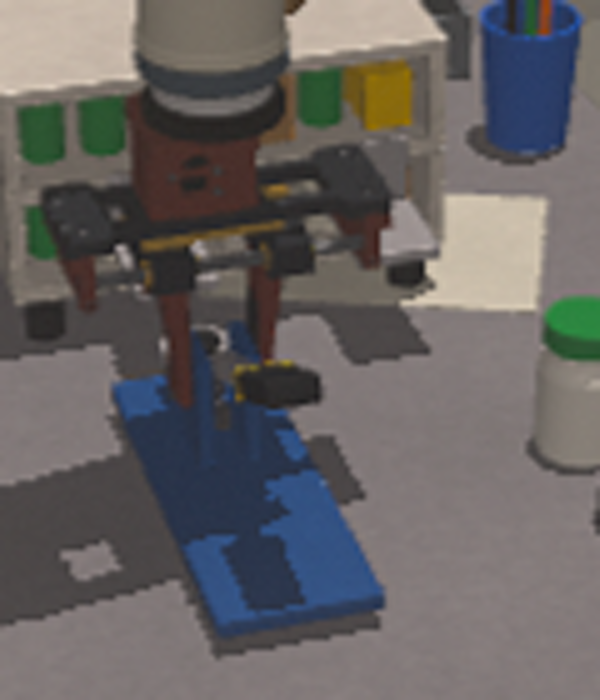

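View pics/t3.png

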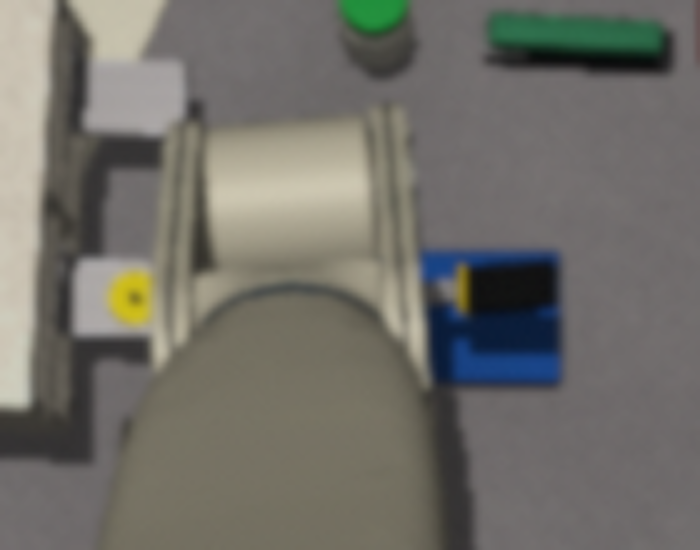

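Run:
```python
from h import *
f=lambda c,k,o:[(c[0]+.5)/k-.5+o[0],(c[1]+.5)/k-.5+o[1]]
z=.012+.0095
rl=plane("top",f((558,250),5,(190,150)),z);rr=plane("top",f((560,385),5,(190,150)),z);print(rl,rr,"mid",(rl+rr)/2)
print("lift", plane("top",f((134,298),5,(190,150)),.07))
fl=plane("side",f((113,384),5,(220,140)),z);bl=plane("side",f((219,631),5,(220,140)),z);br=plane("side",f((384,602),5,(220,140)),z)
v=fl-bl;w=br-bl;print("side",fl,bl,br,np.degrees([np.arctan2(v[1],v[0]),np.arctan2(w[1],w[0])]),np.linalg.norm(v),np.linalg.norm(w))
print("sad side",plane("side",f((208,339),5,(220,140)),.0545))
```

```text
[ 0.62100325 -0.08171369  0.0215    ] [ 0.52931314 -0.08359103  0.0215    ] mid [ 0.5751582  -0.08265236  0.0215    ]
lift [0.57548281 0.1958624  0.07      ]
side [0.53273135 0.15411253 0.0215    ] [ 0.53243788 -0.08985288  0.0215    ] [ 0.61909935 -0.09023521  0.0215    ] [89.93107992 -0.25277154] 0.24396559059678288 0.08666230804974799
sad side [0.58499568 0.13371978 0.0545    ]
```

Call:
carry_out(
  series=[0, 0, 0, 0, 0, 1, 2, 0, 0, 0, 0, 0, 2.5, 2, 0, 0, 0, 0, 0, 4, 2, 0, 0, 0, 0, 0, 5.5, 2, 0, 0, 0, 0.05, 0, 6.4, 2, 0, 0, 0, 0.05, 0, 6.7, 2, 0, 0, 0, 0.05, 0, 6.7, 2, 0, 0, 0, 0.05, 0, 6.7, 2],
)

```text
clock: 6.0
tool_pos: [0.5773, 0.136, 0.075]
tcp_rot: [[1.0, -0.0, -0.004], [0.004, -0.0, 1.0], [-0.0, -1.0, -0.0]]
contact_force: [0.5, -0.5, -7.1]
opening: 0.0358
```

Run:
```python
from h import *
t=read_camera("top");s=read_camera("side")
crop("top",t,150,310,150,260,5,"pics/t4.png");crop("side",s,200,320,130,250,5,"pics/s4.png")
delta([.577,.1372,.066],.2)
```

```text
t 6.1 pos [0.5773 0.1357 0.075 ] F [ 0.19 -0.16 -7.05] open 0.0356
turn [ 0.01 -0.01 -0.01] shift cm [-0.03  0.9   0.15]
```

View pics/s4.png

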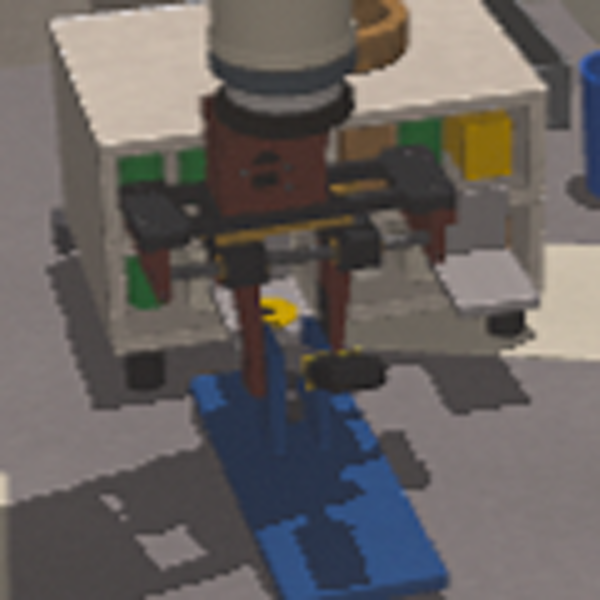

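View pics/t4.png

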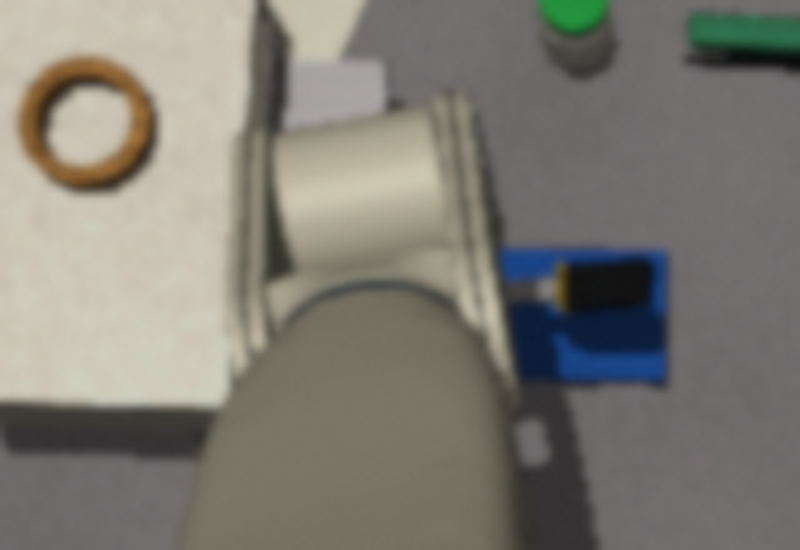

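Run:
```python
from h import *
f=lambda c,k,o:[(c[0]+.5)/k-.5+o[0],(c[1]+.5)/k-.5+o[1]]
z=.0215
a=plane("top",f((668,250),5,(150,150)),z);b=plane("top",f((666,383),5,(150,150)),z);print(a,b,(a+b)/2)
z=.0215
bl=plane("side",f((278,598),5,(200,130)),z);br=plane("side",f((447,577),5,(200,130)),z);fl=plane("side",f((190,383),5,(200,130)),z);print(fl,bl,br)
```

```text
[ 0.62006169 -0.02103715  0.0215    ] [ 0.5296563  -0.02090106  0.0215    ] [ 0.574859  -0.0209691  0.0215   ]
[0.53216654 0.21413362 0.0215    ] [ 0.52981708 -0.01452562  0.0215    ] [ 0.62037818 -0.0215153   0.0215    ]
```

Call:
carry_out(
  series=[0, 0, 0, 0.03, 0, 0.15, 2, 0, 0, 0, 0.03, 0.3, 0.15, 2, 0, 0, 0, 0.03, 0.6, 0.15, 2, 0, 0, 0, 0.03, 0.85, 0.15, 2, 0, 0, 0, 0.03, 0.95, 0.15, 2, 0, 0, 0, 0.03, 1, 0.15, 2, 0, 0, 0, 0.03, 1, 0.15, 2],
)

```text
clock: 6.8
tool_pos: [0.5776, 0.1377, 0.0652]
tcp_rot: [[1.0, -0.0, -0.004], [0.004, -0.0, 1.0], [-0.0, -1.0, -0.0]]
contact_force: [-1.7, -0.5, -3.6]
opening: 0.0358
```

Call:
carry_out(
  series=[0, 0, 0, 0, 0, 0, 4, 0, 0, 0, 0, 0, 0, 5, 0, 0, 0, 0, 0, 0, 6, 0, 0, 0, 0, -2, 0, 7, 0, 0, 0, 0, -6, 0, 7, 0, 0, 0, 0, -10, 0, 7, 0, 0, 0, 0, -10, -4, 7, 0, 0, 0, 0, -10, -8, 7],
  squeeze=20,
)

```text
clock: 7.6
tool_pos: [0.5794, 0.0578, 0.1673]
tcp_rot: [[1.0, 0.005, -0.007], [0.007, 0.0, 1.0], [0.005, -1.0, 0.0]]
contact_force: [0.8, -0.9, 0.1]
opening: 0.0704
```

Run:
```python
from h import *
delta([.577,.0,.17],.2)
```

```text
t 7.6 pos [0.5794 0.0578 0.1673] F [ 0.75 -0.87  0.14] open 0.0704
turn [-0.02  0.18  0.28] shift cm [-0.28 -0.27 -5.78]
```

Call:
carry_out(
  series=[0, 0, 0, 0, -2, -5, 7, 0, 0, 0, 0, -3, -10, 5, 0, 0, 0, 0, -3, -15, 3, 0, 0, 0, 0, -3, -20, 1, 0, 0, 0, 0, -3, -25, 0, 0, 0, 0, 0, -3, -25, 0],
)

```text
clock: 8.2
tool_pos: [0.5792, -0.1975, 0.1957]
tcp_rot: [[1.0, 0.002, 0.001], [-0.001, -0.002, 1.0], [0.002, -1.0, -0.002]]
contact_force: [0.1, -0.4, -0.5]
opening: 0.0332
```

Run:
```python
from h import *
t=read_camera("top");s=read_camera("side")
cv2.imwrite("pics/t5f.png",t[:,:,::-1]);cv2.imwrite("pics/s5f.png",s[:,:,::-1])
crop("top",t,150,310,150,260,5,"pics/t5.png");crop("side",s,200,320,130,250,5,"pics/s5.png")
delta([.577,.1372,.066],.2)
```

```text
t 8.3 pos [ 0.5789 -0.1935  0.1952] F [-0.19  0.2  -0.39] open 0.0253
turn [-0.   -0.15  0.03] shift cm [-0.17 12.92 33.07]
```

View pics/s5.png

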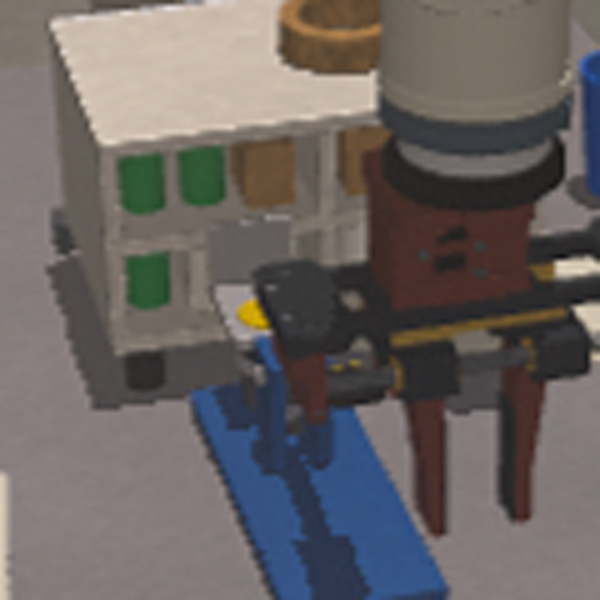

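View pics/t5.png

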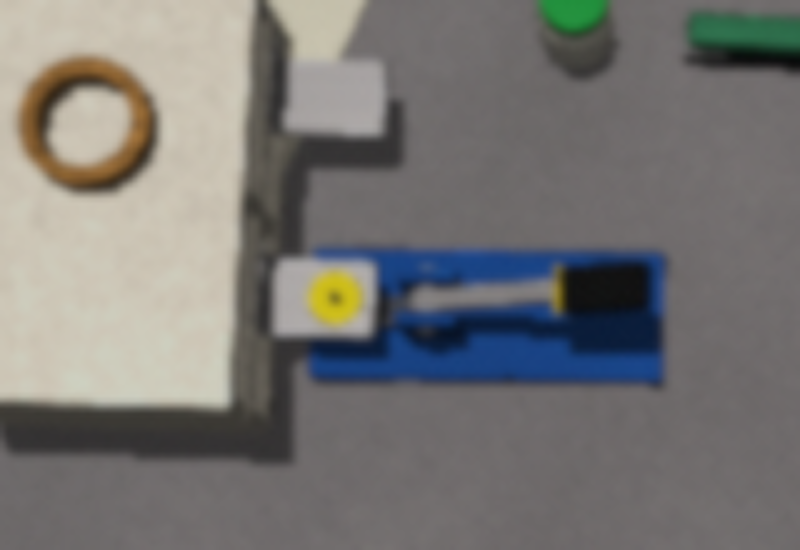

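Run:
```python
from h import *
f=lambda c,k,o:[(c[0]+.5)/k-.5+o[0],(c[1]+.5)/k-.5+o[1]]
q=[plane("top",f(c,5,(150,150)),.012) for c in((314,248),(310,380),(661,385),(666,256))]
for x in q: print(x.round(4))
F=(q[0]+q[1])/2;B=(q[2]+q[3])/2;v=F-B;L=np.linalg.norm(v);u=v/L
print("yaw",np.degrees(np.arctan2(u[1],u[0])),L,"saddle",(F+B)/2+u*.095)
print("lift",plane("top",f((335,298),5,(150,150)),.07),"grip",plane("top",f((607,288),5,(150,150)),.131))
sd=(F+B)/2+u*.095; print("grip exp",sd-u*(.09-.03+.1178))
s=cv2.imread("pics/s5f.png")
```

```text
[0.6196 0.2196 0.012 ]
[0.5291 0.2184 0.012 ]
[ 0.5295 -0.0177  0.012 ]
[ 0.6177 -0.0198  0.012 ]
yaw 89.82676209003692 0.2377604126805159 saddle [0.57426493 0.19512388 0.012     ]
lift [0.575493   0.19521266 0.07      ] grip [0.57409718 0.01767258 0.131     ]
grip exp [0.57372734 0.01732469 0.012     ]
```

Run:
```python
from h import *
delta([.577,.014,.177],.0)
for ph in np.arange(0,.71,.1):
    a=np.radians(26)-ph
    y=.1377-.135*np.cos(a)+.008*np.sin(a); z=.065+.135*np.sin(a)+.008*np.cos(a)
    zt=z+.010*abs(np.tan(a)); print(round(ph,2),"y",round(y-.006,4),"tcp z",round(zt+.017,4))
```

```text
t 8.3 pos [ 0.5789 -0.1935  0.1952] F [-0.19  0.2  -0.39] open 0.0253
turn [-0.    0.05  0.03] shift cm [-0.17  1.82 20.75]
0.0 y 0.0139 tcp z 0.1532
0.1 y 0.0078 tcp z 0.14
0.2 y 0.003 tcp z 0.1262
0.3 y -0.0005 tcp z 0.1121
0.4 y -0.0027 tcp z 0.0978
0.5 y -0.0035 tcp z 0.0842
0.6 y -0.003 tcp z 0.0717
0.7 y -0.0012 tcp z 0.0594
```

Call:
carry_out(
  series=[0, 0, 0, 0, 0, 4, 0, 0, 0, 0, -0.2, 0, 8, 0, 0, 0, 0, -0.2, 0, 13, 0, 0, 0, 0, -0.2, 0, 17, 0, 0, 0, 0, -0.2, 1, 20, 0, 0, 0, 0, -0.2, 1.8, 20.7, 0, 0, 0, 0, -0.2, 1.8, 20.7, 0, 0, 0, 0, -0.2, 1.8, 20.7, 0],
)

```text
clock: 9.1
tool_pos: [0.5759, 0.0147, 0.177]
tcp_rot: [[1.0, -0.001, -0.005], [0.005, -0.0, 1.0], [-0.001, -1.0, -0.0]]
contact_force: [-1.2, -1.6, 0.4]
opening: 0.0004
```

Run:
```python
from h import *
s=read_camera("side");t=read_camera("top")
crop("side",s,200,340,110,250,4,"pics/s6.png");crop("top",t,180,320,150,260,4,"pics/t6.png")
delta([.577,.014,.155],.0)
```

```text
t 9.2 pos [0.5764 0.0138 0.1774] F [ 0.32 -0.93 -0.08] open 0.0007
turn [0.01 0.16 0.02] shift cm [0.06 2.24 0.02]
```

View pics/s6.png

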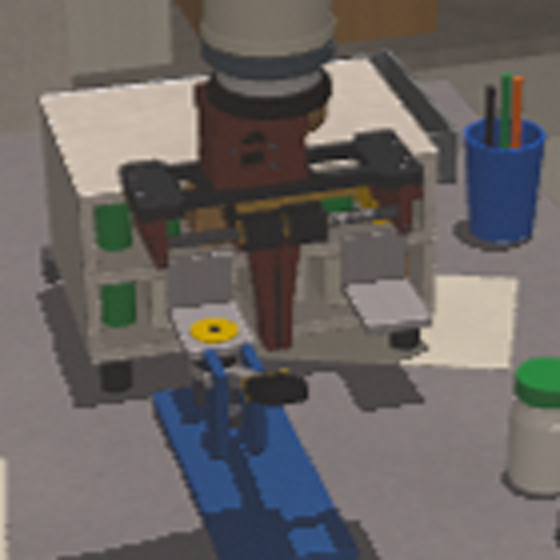

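Call:
carry_out(
  series=[0, 0, 0, 0.05, 1.5, 0, 0, 0, 0, 0, 0.05, 2.2, 0, 0, 0, 0, 0, 0.05, 3, -0.3, 0, 0, 0, 0, 0.05, 3.7, -0.6, 0, 0, 0, 0, 0.05, 4.4, -0.85, 0, 0, 0, 0, 0.05, 5.1, -1.1, 0, 0, 0, 0, 0.05, 5.8, -1.3, 0, 0, 0, 0, 0.05, 5.8, -1.3, 0],
)

```text
clock: 10.0
tool_pos: [0.5765, 0.0014, 0.1181]
tcp_rot: [[1.0, -0.001, -0.004], [0.004, -0.0, 1.0], [-0.001, -1.0, -0.0]]
contact_force: [0.1, -1.7, 2.1]
opening: 0.0005
```

Run:
```python
from h import *
s=read_camera("side");t=read_camera("top")
crop("side",s,200,340,110,250,4,"pics/s7.png")
delta([.577,-.0012,.0594],.0)
```

```text
t 10.1 pos [0.5766 0.0017 0.1189] F [-1.54 -0.79  2.42] open 0.0002
turn [-0.    0.21 -0.04] shift cm [ 0.05  5.95 -0.29]
```

View pics/s7.png

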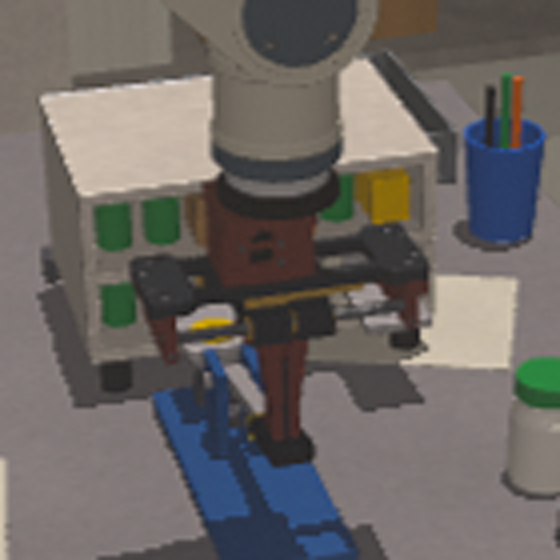

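The fingertips sit on the grip (crop (283,455)) and the handle is partway down at about 2.4 N, so I continue.

Call:
carry_out(
  series=[0, 0, 0, 0.05, 0.8, -0.15, 0, 0, 0, 0, 0.05, 1.5, -0.3, 0, 0, 0, 0, 0.05, 2.2, -0.45, 0, 0, 0, 0, 0.05, 2.9, -0.5, 0, 0, 0, 0, 0.05, 3.6, -0.5, 0, 0, 0, 0, 0.05, 4.3, -0.5, 0, 0, 0, 0, 0.05, 5, -0.4, 0, 0, 0, 0, 0.05, 5.5, -0.35, 0],
)

```text
clock: 10.9
tool_pos: [0.5777, -0.0016, 0.0643]
tcp_rot: [[1.0, 0.001, -0.004], [0.004, 0.0, 1.0], [0.001, -1.0, 0.0]]
contact_force: [-3.6, 1.6, 13.8]
opening: 0.0002
```

Run:
```python
from h import *
delta([.577,-.0012,.0594],.0)
```

```text
t 10.9 pos [ 0.5777 -0.0016  0.0643] F [-3.61  1.63 13.82] open 0.0002
turn [-0.01  0.22  0.05] shift cm [-0.07  0.49  0.04]
```

Call:
carry_out(
  series=[0, 0, 0, 0, 0.2, 0.05, 0, 0, 0, 0, 0, 0.4, 0.1, 0, 0, 0, 0, 0, 0.5, 0.1, 0, 0, 0, 0, 0, 0.5, 0.1, 0],
)

```text
clock: 11.3
tool_pos: [0.5777, -0.0008, 0.0595]
tcp_rot: [[1.0, 0.001, -0.004], [0.004, 0.0, 1.0], [0.001, -1.0, 0.0]]
contact_force: [-2.4, -1.0, 11.6]
opening: 0.0003
```

Run:
```python
from h import *
s=read_camera("side");t=read_camera("top")
crop("side",s,190,330,110,250,4,"pics/s8.png");crop("top",t,125,325,130,260,4,"pics/t8.png")
delta([.577,-.0012,.0594],.0)
```

```text
t 11.4 pos [ 0.5777 -0.0008  0.0596] F [-2.2  -0.87 11.85] open 0.0001
turn [-0.    0.22  0.05] shift cm [-0.07  0.02 -0.04]
```

View pics/s8.png

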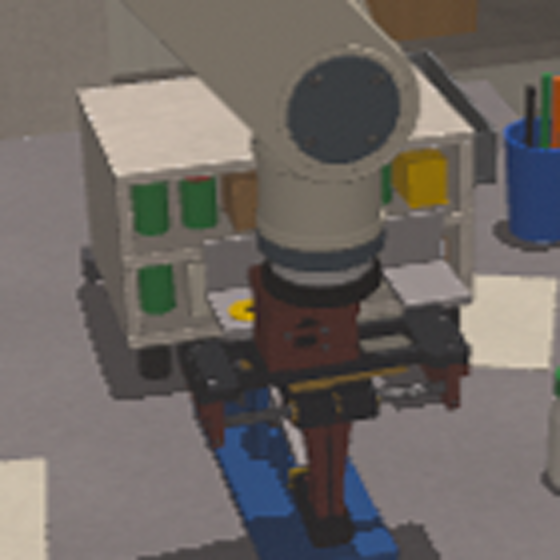

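View pics/t8.png

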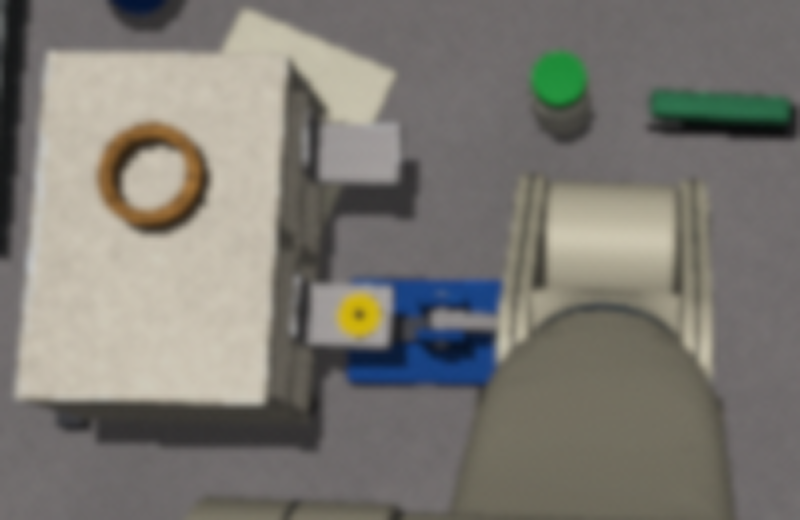

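Call:
carry_out(
  series=[0, 0, 0, 0, 0.15, 0, 0, 0, 0, 0, 0, 0.25, 0, 0, 0, 0, 0, 0, 0.25, 0, 0],
)

```text
clock: 11.7
tool_pos: [0.5777, -0.0005, 0.0574]
tcp_rot: [[1.0, 0.001, -0.004], [0.004, 0.0, 1.0], [0.001, -1.0, 0.0]]
contact_force: [-3.3, 1.9, 15.6]
opening: 0.0003
```

Call:
carry_out(
  series=[0, 0, 0, 0, 0.15, 0, 0, 0, 0, 0, 0, 0.25, 0, 0, 0, 0, 0, 0, 0.25, 0, 0],
)

```text
clock: 12.0
tool_pos: [0.5778, -0.0003, 0.0562]
tcp_rot: [[1.0, 0.001, -0.004], [0.004, 0.001, 1.0], [0.001, -1.0, 0.001]]
contact_force: [-6.8, 2.3, 29.7]
opening: 0.0008
```

At the stop (30 N, hardly moving). Now let it back up along the arc.

Call:
carry_out(
  series=[0, 0, 0, 0, -0.6, -0.05, 0, 0, 0, 0, 0, -1.3, -0.15, 0, 0, 0, 0, 0, -2.1, -0.25, 0, 0, 0, 0, 0, -2.9, -0.3, 0, 0, 0, 0, 0, -3.7, -0.28, 0, 0, 0, 0, 0, -4.5, -0.15, 0, 0, 0, 0, 0, -5.3, 0, 0, 0, 0, 0, 0, -6.1, 0.15, 0],
)

```text
clock: 12.8
tool_pos: [0.5775, 0.0008, 0.1153]
tcp_rot: [[1.0, 0.001, -0.004], [0.004, 0.0, 1.0], [0.001, -1.0, 0.0]]
contact_force: [1.3, 0.5, 1.7]
opening: 0.0002
```

Call:
carry_out(
  series=[0, 0, 0, 0, -0.8, 0.25, 0, 0, 0, 0, 0, -1.6, 0.55, 0, 0, 0, 0, 0, -2.4, 0.9, 0, 0, 0, 0, 0, -3.2, 1.2, 0, 0, 0, 0, 0, -4, 1.3, 0, 0, 0, 0, 0, -5.2, 1.3, 0, 0, 0, 0, 0, -6, 1.3, 0, 0, 0, 0, 0, -6, 1.3, 0],
)

```text
clock: 13.6
tool_pos: [0.5779, 0.0136, 0.1765]
tcp_rot: [[1.0, 0.002, -0.004], [0.004, -0.0, 1.0], [0.002, -1.0, -0.0]]
contact_force: [0.4, 0.0, -0.2]
opening: 0.0005
```

Run:
```python
from h import *
s=read_camera("side");t=read_camera("top")
crop("side",s,190,330,110,250,4,"pics/s9.png");crop("top",t,125,325,130,260,4,"pics/t9.png")
cv2.imwrite("pics/s9f.png",s[:,:,::-1]);cv2.imwrite("pics/t9f.png",t[:,:,::-1])
delta([.577,.014,.155],.0)
```

```text
t 13.7 pos [0.5771 0.0136 0.1752] F [ 0.26  0.15 -0.29] open 0.0004
turn [0.   0.21 0.01] shift cm [-0.01  2.02  0.04]
```

View pics/s9.png

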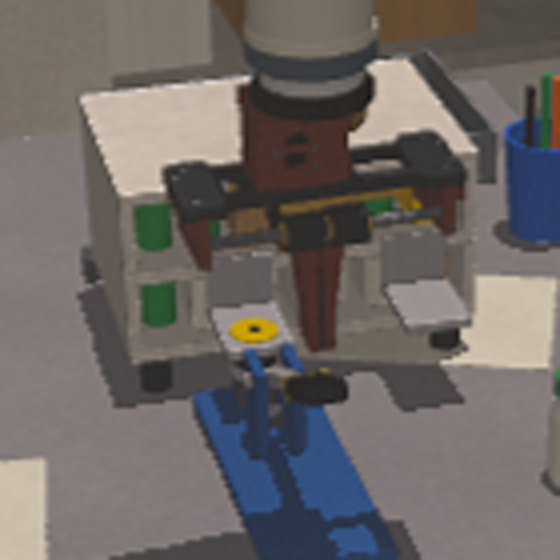

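View pics/t9.png

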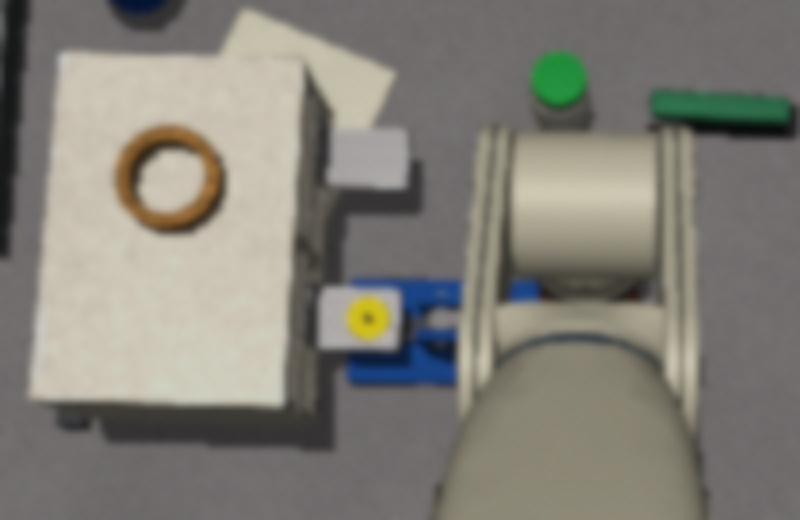

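The handle is fully up again (grip at crop (318,387), same as before the stroke), the cabinet is back down (yellow disc at its original pixel), and the jack's front edge hasn't shifted. Second stroke.

Call:
carry_out(
  series=[0, 0, 0, 0, 1.3, 0, 0, 0, 0, 0, 0, 2, 0, 0, 0, 0, 0, 0, 2.8, -0.3, 0, 0, 0, 0, 0, 3.5, -0.6, 0, 0, 0, 0, 0, 4.2, -0.85, 0, 0, 0, 0, 0, 4.9, -1.1, 0, 0, 0, 0, 0, 5.6, -1.3, 0, 0, 0, 0, 0, 6.3, -1.45, 0],
)

```text
clock: 14.5
tool_pos: [0.577, -0.001, 0.1114]
tcp_rot: [[1.0, -0.001, -0.004], [0.004, 0.0, 1.0], [-0.001, -1.0, 0.0]]
contact_force: [-1.9, 1.3, 1.6]
opening: 0.0005
```

Run:
```python
from h import *
delta([.577,-.0012,.0594],.0)
```

```text
t 14.5 pos [ 0.577  -0.001   0.1114] F [-1.93  1.3   1.62] open 0.0005
turn [-0.    0.21 -0.03] shift cm [ 0.    5.2  -0.03]
```

Call:
carry_out(
  series=[0, 0, 0, 0, 0.7, -0.1, 0, 0, 0, 0, 0, 1.4, -0.15, 0, 0, 0, 0, 0, 2.1, -0.2, 0, 0, 0, 0, 0, 2.8, -0.2, 0, 0, 0, 0, 0, 3.5, -0.18, 0, 0, 0, 0, 0, 4.2, -0.1, 0, 0, 0, 0, 0, 4.8, -0.05, 0, 0, 0, 0, 0, 5.2, 0, 0],
)

```text
clock: 15.3
tool_pos: [0.5772, -0.0017, 0.0603]
tcp_rot: [[1.0, -0.0, -0.004], [0.004, -0.001, 1.0], [-0.0, -1.0, -0.001]]
contact_force: [-4.4, -4.4, 12.5]
opening: 0.0005
```

Call:
carry_out(
  series=[0, 0, 0, 0, 0.1, 0, 0, 0, 0, 0, 0, 0.2, 0, 0, 0, 0, 0, 0, 0.2, 0, 0],
)

```text
clock: 15.6
tool_pos: [0.5772, -0.0014, 0.0585]
tcp_rot: [[1.0, -0.0, -0.004], [0.004, -0.001, 1.0], [-0.0, -1.0, -0.001]]
contact_force: [-4.6, -4.1, 11.8]
opening: 0.0001
```

Call:
carry_out(
  series=[0, 0, 0, 0, 0.1, 0, 0, 0, 0, 0, 0, 0.2, 0, 0, 0, 0, 0, 0, 0.25, 0, 0, 0, 0, 0, 0, 0.25, 0, 0],
)

```text
clock: 16.0
tool_pos: [0.5773, -0.0013, 0.0568]
tcp_rot: [[1.0, 0.0, -0.004], [0.004, -0.001, 1.0], [0.0, -1.0, -0.001]]
contact_force: [-6.6, -1.7, 18.5]
opening: 0.0006
```

Call:
carry_out(
  series=[0, 0, 0, 0, 0.1, 0, 0, 0, 0, 0, 0, 0.1, 0, 0, 0, 0, 0, 0, 0.1, 0, 0],
)

```text
clock: 16.3
tool_pos: [0.5773, -0.0012, 0.0564]
tcp_rot: [[1.0, 0.0, -0.004], [0.004, -0.001, 1.0], [0.0, -1.0, -0.001]]
contact_force: [-8.4, -2.1, 24.5]
opening: 0.0007
```

Run:
```python
from h import *
s=read_camera("side");t=read_camera("top")
crop("side",s,190,330,110,250,4,"pics/s10.png");crop("top",t,125,325,130,260,4,"pics/t10.png")
cv2.imwrite("pics/t10f.png",t[:,:,::-1])
delta([.577,.0,.0568],.0)
hsv=cv2.cvtColor(t,cv2.COLOR_RGB2HSV)
m=cv2.inRange(hsv,(22,150,120),(34,255,255));n,l,st,c=cv2.connectedComponentsWithStats(m)
for i in range(1,n):
    if st[i,4]>30: print("yel",c[i],plane("top",c[i],.085))
```

```text
t 16.4 pos [ 0.5773 -0.0012  0.0564] F [-7.5  -2.21 24.11] open 0.0008
turn [0.03 0.24 0.01] shift cm [-0.03 -0.04  0.12]
yel [214.27160494 208.27160494] [0.57585991 0.20057751 0.085     ]
```

View pics/s10.png

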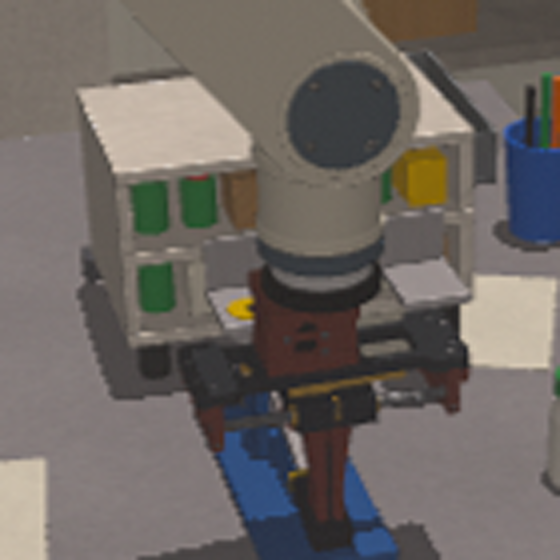

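View pics/t10.png

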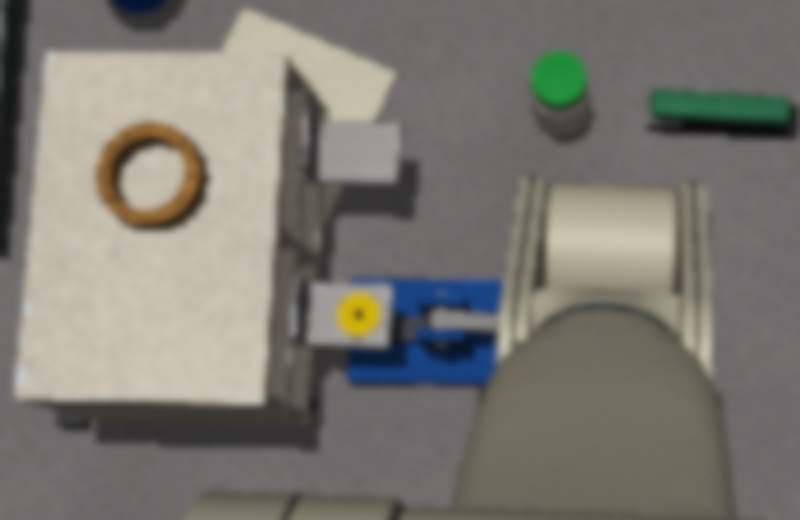

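Run:
```python
from h import *
print(finish_job())
s=observe();print(s["clock"],s["tool_pos"],s["contact_force"])
```

```text
the job is handed in; nothing more can be done
None
the job is handed in; nothing more can be done
```

The job is handed in. The cabinet front is raised on the jack's saddle, and the arm is still holding the handle down at its stop. It took 16.4 s of the 70 s allowed.

- **Placing:** I carried the jack by its tower, turned it in line with the cabinet and set it with its saddle under the yellow-marked bracket. The top camera put the saddle within about 1.2 mm of the lift point.
- **Trial stroke:** I pressed the handle down to its stop, where the force rose to about 30 N and the handle hardly moved any more. I then let it fully up. The pictures showed the handle at the top, the cabinet back on the counter and the jack not shifted.
- **Second press:** I pressed to the same stop and held it there with about 24 N. The pictures show the cabinet raised and the arm well clear of it. The tape roll is still on top, and the jar and stapler are where they were.

**Checks that disagreed or were incomplete:**
- **Cameras:** They differ by about 2 to 4 mm in absolute position. I relied on offsets measured within one picture and on the arm's own position reading.
- **Sideways force:** About 7 N of sideways force remained on the fingertips during the hold.
- **Lift point:** As the cabinet tilts, the lift point moves back over the saddle. I expected about 4 mm; the top camera showed about 5 mm with the cabinet raised, up from about 1 mm before lifting.
- **Saddle contact:** It was not directly visible in either picture while the cabinet was raised.

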